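# Take the empty jam caddy out of the buffet rack

## Robot

A 6-joint arm with a two-finger parallel gripper is mounted at the origin on the work surface. World frame = base frame: x ahead of the robot, y to its left, z up, the work surface at z = 0. Lengths are in mm, angles in degrees, forces in N, time in s.
With the tool pointing down it reaches from about 300 to 850 mm from the base axis. Payload 4.2 kg.
Tool frame: the origin (TCP) lies midway between the tips of the shut fingers; the grasp point (between the pads) lies 19 mm behind it (env.grasp_offset is the distance from the TCP to the grasp point, in mm); z points along the fingers, y is the line along which they close (so a half turn about z gives the same grasp; the last joint's range is limited). The gripper opens to 91 mm and grips with 3 to 60 N. Pads are 32 mm wide; open, the fingers measure 118 mm over their backs; the gripper's body (76 mm by 178 mm) begins 60 mm behind the grasp point.
Start: joints at [67.494, 18.312, 89.639, -0, 72.044, -1.146], TCP at [209.432, 535.52, 213.976] pointing down, gripper open.
Joint ranges: [-177.97, 177.97], [-48.28, 115.42], [12.27, 149.76], [-77.06, 257.06], [2.81, 150.46], [-146.56, 146.56]. Speed limits (degrees/s): [147.25, 147.25, 180, 180, 180, 180].

## Interface

Orientations are given as [roll, pitch, yaw] about the fixed x, y, z axes, in that order (R = Rz(yaw) Ry(pitch) Rx(roll)).
In Python, from workcell import env, optics gives the robot as it stands. The module is installed in compiled form; this text tells all that it offers.
- The arm moves only by the tool send_rows, never from a script. Its argument "targets" is a list that holds one entry, the list of rows, each a list of 7 numbers: the turn, a rotation vector about the world's x, y, z scaled (see below), then the shift along the world's x, y, z scaled (see below), then the closure, from -1 (fully open) to 1 (shut). In form: [[[rx, ry, rz, x, y, z, gripper], ...]]. A call has 1 to 12 rows; each row shifts and turns the commanded pose from where the row before left it; what a row does not reach is not made up. The controller multiplies each number of a shift by 0.2 m and each number of a turn by pi/2 rad. A row lasts 1/10 s, in which the tool goes at most 50 mm and 8.59 degrees, less where a joint would pass 70% of its speed; a pose out of reach is approached as far as the arm can. A call with a number of a shift or a turn outside -1 to 1 is refused whole. A call with a gripper value outside its range is refused whole. The fingers move at their own pace and stop on an object; "grip_force" is the grip in N (left out, the last holds). Time passes only in rows, so rows that do not move let the fingers close. It gives the time, the measured TCP pose, the force, the opening and the grip force at its end, in the units of the state.
- env.state(): the state, without advancing time (a new reading comes with each control period).
- optics.grab_frame(name): name is "scene" or "top"; returns (picture, depth): 384x512x3 uint8, red, green, blue; 384x512 float32, mm along the optical axis (not along the pixel's ray), 0 where there is no reading.
- optics.camera_info(name): a dict with "camera_matrix" (3x3 intrinsics, pixels), "R" (3x3) and "t" (3): a world point X has camera coordinates R X + t. Camera axes: x right, y down, z forward; pixel columns grow to the right and rows downward; lengths in mm; the calibration is good to about 2 mm. A picture is of the moment at which its call begins. camera_info takes no time and is no camera call.
- env.job_done(): hands the job in; it is judged then, once.
Trained networks look in the newest picture that a camera, given by its name, has taken for a name from the list of things; names that differ only in an ending like _2 or _b are one class to them, and where a whole thing is asked for, a point or a joint stands for the part that bears it (a point fixed in the world has none). Each returns a list of dicts, best first, with "conf" (0 to 1); they miss things now and then, are a little off and sometimes report something else, mostly with a low value. They report only what shows in the picture. A call takes as long as a camera call. They do not tell look-alikes from the thing itself.
- optics.silhouettes(camera, name): "mask" (384x512 bool, what is visible of it) and "at" ([column, row] in pixels, amid what is visible of it).
- optics.place_of(camera, name): "at" ([column, row] in pixels: a listed point, or the origin of a listed thing).
The state is a dict: "time_s": time; "qpos": joint angles; "qvel": joint speeds; "effort": joint torques, N m; "ee_pos": TCP position; "ee_rot": TCP orientation; "force": force on the tool from outside, world axes, zero at the start; "torque": the same for the moment, N m; "gripper_width": finger opening in mm; "gripper_force": force on a finger pad.
Only numpy, scipy, OpenCV 4.12 (cv2) and the standard library are available. Lean on these libraries where they do the work, as an engineer would, in place of code of your own. Each camera call takes 0.05 s, during which the arm holds its last target. There are 200 camera calls.

## Task

On the breakfast counter a dark wooden rack holds two interlocking jam caddies; one has run out of jars. Lift the empty caddy straight up out of its grooves, then set it down gently, without dropping it, so that it stands upright and flat inside the steel service tray, ready for refilling. Leave the caddy with the jars seated in the rack.

Things in the scene. Friction and masses are not known exactly. Their poses are not given: they have to be found in the camera images.
- empty_caddy: Empty jam caddy: light-wood block 140 (x) by 70 (y) by 40 mm tall, 0.17-0.35 kg, loose in one bay of the rack. Origin: centre of its underside, z up. Two empty wells at x = -38 and +38 mm. Grip board over the origin: 14 mm thick in x, 50 mm long in y, 40 to 86 mm above the origin. T-shaped tongues out to y = -57 and +57 mm lock it in the rack, 2.5 mm play: it comes out only straight up.
- full_caddy: Full jam caddy, in the rack's other bay: same block, grip board and frame, but two closed amber-glass jam jars with brass lids stand in its wells (tops 70 mm above its origin). Loose, about 0.5 kg. To be left where it is.
- rack: Rack, dark wood, fixed: base board 160 (x) by 268 mm (y), 10 mm thick, and three grooved uprights, tops 50 mm above the counter. Origin: centre of its underside, z up. Bays centred at y = -64.5 and +64.5 mm, x = 0. A seated caddy has the rack's yaw, its underside 10 mm above the rack's origin, and must rise 40 mm to clear the uprights.
- tray: Service tray, steel, fixed to the counter to the left or right of the rack: 240 (x) by 220 mm (y) outside, rim 18 mm high and 6 mm thick, flat inner floor 6 mm above the counter. Origin: centre of its underside, z up.
There are look-alikes about, which are no part of the job. Leave any turquoise look-alike of the empty_caddy alone.

How it is judged:
By the outcome, as a careful person would: the job done as asked, in the order asked, and still so for the second after the job is handed in, with the robot touching nothing.
It also fails if it takes over 43 s, if anything falls off the work surface, if the arm or the gripper's body presses on something with over 40 N, if the wrist force passes 120 N, or if a joint passes its speed limit or range.

## Working session

There is one attempt and no reset: what is moved stays moved. The work goes in short steps, Python scripts to look and compute and a tool call to move; the robot and the scene stay as the last step left them, time stands still between calls to the robot, and variables do not carry over. Pictures are saved under pics/ and viewed, at most 10 in all, crops included, and the job is handed in when it is done.

Besides the shell and the picture viewer there is one more tool, called after ">>>" in YAML: its name, and indented under it one key for each argument. send_rows: Moves the arm, as the interface text tells. Its arguments: {"type":"object","properties":{"targets":{"type":"array"},"grip_force":{"type":"number"}},"required":["targets"]}

```bash
mkdir -p pics
cat > h.py <<'E'
import numpy as np, cv2
from workcell import env, optics
def save(img,n): cv2.imwrite('pics/'+n,cv2.cvtColor(img,cv2.COLOR_RGB2BGR))
def cloud(cam,depth):
    c=optics.camera_info(cam);K=np.array(c['camera_matrix']);R=np.array(c['R']);t=np.array(c['t'])
    v,u=np.indices(depth.shape)
    P=np.stack([(u-K[0,2])/K[0,0]*depth,(v-K[1,2])/K[1,1]*depth,depth],-1)
    W=(P-t)@R
    W[depth<=0]=np.nan
    return W
def proj(cam,X):
    c=optics.camera_info(cam);p=np.array(c['R'])@np.array(X)+np.array(c['t']);q=np.array(c['camera_matrix'])@p
    return q[:2]/q[2]
E
python3 - <<'E'
from h import *
a,d=optics.grab_frame('top');s,ds=optics.grab_frame('scene')
save(np.hstack([cv2.resize(a,(400,300)),cv2.resize(s,(400,300))]),'a.png')
save(cv2.resize(a,(800,600)),'top.png')
np.save('top.npy',cloud('top',d)); W=cloud('top',d)
for n in ['empty_caddy','full_caddy','rack','tray']:
    for r in optics.silhouettes('top',n):
        m=r['mask'];p=W[m]; print(n,round(r['conf'],2),np.round(r['at']),m.sum(),np.round(np.nanmedian(p,0)),'zmax',np.round(np.nanmax(p[:,2])))
    for r in optics.place_of('top',n): print('  place',round(r['conf'],2),np.round(r['at'],1))
print(env.state()['force'],env.state()['ee_rot'],env.state()['gripper_width'])
E
```

```text
empty_caddy 0.98 [125. 274.] 2559 [254. 245.  39.] zmax 90.0
empty_caddy 0.65 [316. 172.] 2125 [ 486. -187.   50.] zmax 101.0
empty_caddy 0.58 [410. 277.] 2678 [ 255. -400.   39.] zmax 90.0
  place 0.97 [127.  267.5]
  place 0.9 [408.5 277.3]
  place 0.89 [311. 174.]
full_caddy 0.74 [374. 161.] 2336 [ 506. -308.   52.] zmax 100.0
  place 0.83 [367. 165.]
rack 0.68 [343. 173.] 3679 [ 481. -249.   50.] zmax 55.0
  place 0.59 [341.3 168.5]
tray 0.66 [129. 169.] 9171 [497. 253.   7.] zmax 23.0
  place 0.66 [129.7 169.1]
[ 0.27126577  0.05887756 -0.22681944] [1.79996608e+02 7.70797443e-06 1.58640041e+02] 91.17189835448106
```

View pics/top.png

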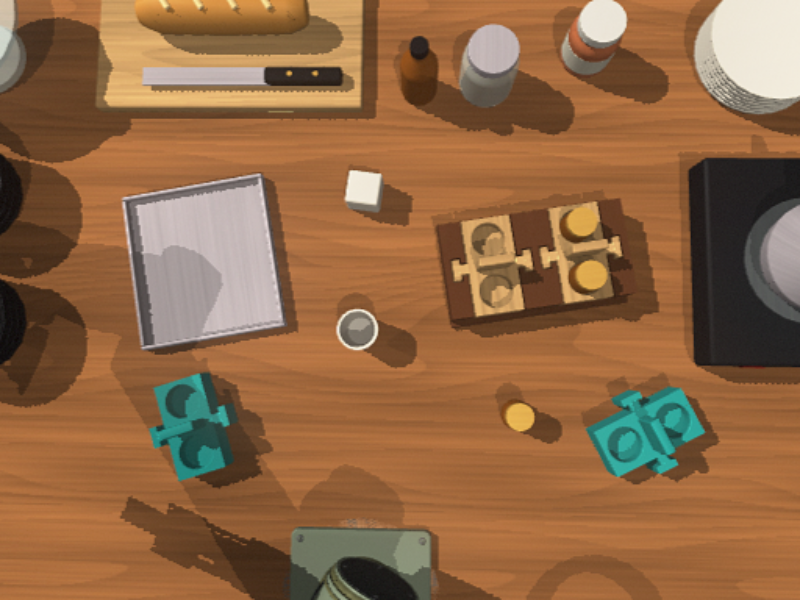

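View pics/a.png

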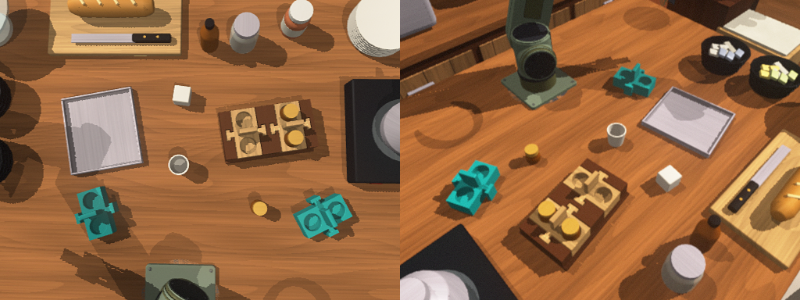

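The top view shows three block candidates, in 512-px coordinates: turquoise blocks at (125,274) and (410,277), and a light-wood block at (316,172) in the dark rack with both wells empty. The wood block fits the description. The full caddy is at (374,161), with two brass lids. The tray is at (129,169). I'll confirm the choice in a crop and measure.

Run:
```python
from h import *
W=np.load('top.npy')
a,d=optics.grab_frame('top'); save(cv2.resize(a[110:220,265:415],(750,550),interpolation=cv2.INTER_CUBIC),'crop.png')
def rect(m,n):
    p=W[m][:,:2].astype(np.float32); r=cv2.minAreaRect(p); print(n,m.sum(),np.round(r[0],1),np.round(r[1],1),round(r[2],1),'mean',np.round(p.mean(0),1),'z',np.round(np.nanmedian(W[m][:,2]),1))
x,y,z=W[...,0],W[...,1],W[...,2]
for r in optics.silhouettes('top','empty_caddy'):
    m=r['mask']
    if 300<r['at'][0]<335:
        rect(m&(z>88)&(z<104),'board')
        rect(m&(z>44),'all')
reg=(x>380)&(x<600)&(y>-420)&(y<-90)
rect(reg&(z>45)&(z<55),'racktops+blocks'); rect(reg&(z>6)&(z<55),'rack'); rect(reg&(z>88)&(z<104),'boards')
reg=(x>350)&(x<640)&(y>110)&(y<400)
rect(reg&(z>13)&(z<24),'rim'); rect(reg&(z>3.5)&(z<24),'tray')
```

```text
board 159 [ 489.5 -186.1] [14.2 49.9] 9.8 mean [ 488.9 -186. ] z 96.0
all 1400 [ 489.6 -186.2] [140.2 113.5] 9.0 mean [ 488.1 -185.2] z 50.8
racktops+blocks 5147 [ 499.8 -250.4] [140.5 268.6] 9.0 mean [ 498.2 -249.3] z 50.4
rack 6797 [ 499.6 -250.3] [160.2 268.6] 9.0 mean [ 491.5 -242.5] z 49.8
boards 323 [ 499.5 -249.3] [ 14.4 177.9] 9.0 mean [ 499.  -250.2] z 95.8
rim 1081 [498.  251.3] [240.6 221.1] 10.5 mean [497.  255.1] z 18.2
tray 9267 [494.5 255.9] [286.8 289.2] 0.7 mean [496.6 253.2] z 7.1
```

View pics/crop.png

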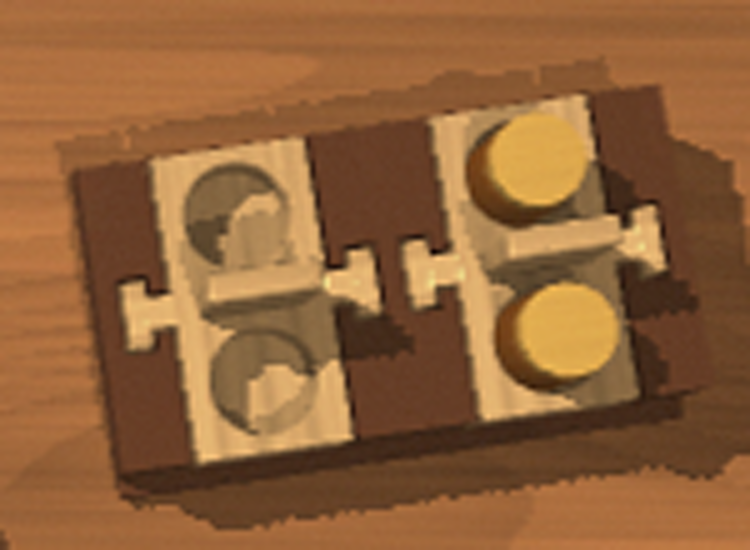

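The crop shows the left light-wood block at crop (255,300) with two empty wells. The right one holds the brass-lidded jars. The empty caddy is at (489.6,-186.3) with yaw 9°, and the tray is at (498,251) with yaw 10.5°.

>>> send_rows:
  targets:
    - [[0, 0, -0.037, 0.078, -0.2, 0, -1], [0, 0, -0.037, 0.078, -0.2, 0, -1], [0, 0, -0.037, 0.078, -0.2, 0, -1], [0, 0, -0.037, 0.078, -0.2, 0, -1], [0, 0, -0.037, 0.078, -0.2, 0, -1], [0, 0, -0.037, 0.078, -0.2, 0, -1], [0, 0, -0.037, 0.078, -0.2, 0, -1], [0, 0, -0.037, 0.078, -0.2, 0, -1], [0, 0, -0.037, 0.078, -0.2, 0, -1], [0, 0, -0.037, 0.078, -0.2, 0, -1], [0, 0, -0.037, 0.078, -0.2, 0, -1], [0, 0, -0.037, 0.078, -0.2, 0, -1]]

```text
time_s: 1.8
ee_pos: [397.1, 53.8, 214.3]
ee_rot: [179.9, 0.0, 118.5]
force: [1.3, 0.6, -0.3]
gripper_width: 91.5
gripper_force: 0.0
```

>>> send_rows:
  targets:
    - [[0, 0, -0.037, 0.078, -0.2, 0, -1], [0, 0, -0.037, 0.078, -0.2, 0, -1], [0, 0, -0.037, 0.078, -0.2, 0, -1], [0, 0, -0.037, 0.078, -0.2, 0, -1], [0, 0, -0.037, 0.078, -0.2, 0, -1], [0, 0, -0.037, 0.078, -0.2, 0, -1], [0, 0, 0, 0, 0, 0, -1], [0, 0, 0, 0, 0, 0, -1]]

```text
time_s: 2.6
ee_pos: [490.0, -185.0, 213.6]
ee_rot: [-180.0, -0.1, 98.6]
force: [-0.8, 0.5, 0.6]
gripper_width: 91.0
gripper_force: 0.0
```

>>> send_rows:
  targets:
    - [[0, 0, 0.004, 0, -0.006, -0.15, -1], [0, 0, 0, 0, 0, -0.15, -1], [0, 0, 0, 0, 0, -0.15, -1], [0, 0, 0, 0, 0, -0.15, -1], [0, 0, 0, 0, 0, -0.12, -1], [0, 0, 0, 0, 0, -0.05, -1], [0, 0, 0, 0, 0, 0, -1], [0, 0, 0, 0, 0, 0, -1]]
  grip_force: 30

```text
time_s: 3.4
ee_pos: [490.9, -185.4, 61.1]
ee_rot: [179.9, 0.0, 99.1]
force: [0.5, 0.0, -0.0]
gripper_width: 91.3
gripper_force: 0.0
```

Run:
```python
from h import *
a,d=optics.grab_frame('scene'); u,v=proj('scene',[489,-186,90]).astype(int); print(u,v)
save(cv2.resize(a[max(v-90,0):v+70,max(u-100,0):u+100],(750,600)),'s1.png'); print(env.state()['ee_pos'],env.state()['force'])
```

```text
244 227
[ 491.19192316 -185.67833779   61.38094266] [ 0.24481349  0.23599908 -0.01255613]
```

View pics/s1.png

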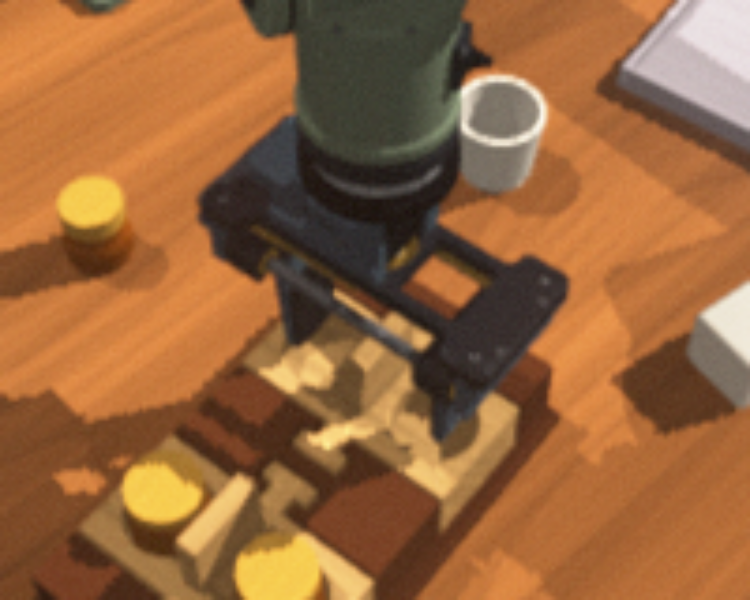

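The open fingers straddle the board of the empty caddy (crop about (390,340)), well clear of the jars. I'll close now.

>>> send_rows:
  targets:
    - [[0, 0, 0, -0.006, 0, 0, 1], [0, 0, 0, 0, 0, 0, 1], [0, 0, 0, 0, 0, 0, 1], [0, 0, 0, 0, 0, 0, 1], [0, 0, 0, 0, 0, 0, 1], [0, 0, 0, 0, 0, 0, 1], [0, 0, 0, 0, 0, 0, 1], [0, 0, 0, 0, 0, 0, 1], [0, 0, 0, 0, 0, 0, 1], [0, 0, 0, 0, 0, 0, 1]]
  grip_force: 35

```text
time_s: 4.45
ee_pos: [489.3, -185.7, 60.0]
ee_rot: [180.0, 0.0, 99.1]
force: [2.0, 0.3, 0.0]
gripper_width: 14.1
gripper_force: 0.4
```

>>> send_rows:
  targets:
    - [[0, 0, 0, 0, 0, 0, 1], [0, 0, 0, 0, 0, 0, 1], [0, 0, 0, 0, 0, 0, 1], [0, 0, 0, 0, 0, 0, 1]]

```text
time_s: 4.85
ee_pos: [489.2, -185.7, 60.0]
ee_rot: [180.0, 0.0, 99.1]
force: [0.7, 0.2, -0.7]
gripper_width: 13.9
gripper_force: 35.0
```

Gripped at 35 N. I'll lift slowly, straight up.

>>> send_rows:
  targets:
    - [[0, 0, 0, 0, 0, 0.02, 1], [0, 0, 0, 0, 0, 0.03, 1], [0, 0, 0, 0, 0, 0.03, 1], [0, 0, 0, 0, 0, 0.04, 1], [0, 0, 0, 0, 0, 0.04, 1]]

```text
time_s: 5.35
ee_pos: [488.8, -185.7, 92.8]
ee_rot: [-180.0, 0.0, 99.1]
force: [-0.7, -0.9, -2.4]
gripper_width: 13.7
gripper_force: 35.0
```

>>> send_rows:
  targets:
    - [[0, 0, 0, 0, 0, 0.06, 1], [0, 0, 0, 0, 0, 0.08, 1], [0, 0, 0, 0, 0, 0.1, 1], [0, 0, 0, 0, 0, 0.1, 1], [0, 0, 0, 0, 0, 0.06, 1], [0, 0, 0, 0, 0, 0, 1]]

```text
time_s: 5.95
ee_pos: [490.1, -186.1, 174.2]
ee_rot: [179.8, 0.1, 99.1]
force: [0.1, 0.0, -1.7]
gripper_width: 13.9
gripper_force: 35.0
```

Run:
```python
from h import *
a,d=optics.grab_frame('scene')
save(cv2.resize(a[100:384,100:450],(750,600)),'s2.png'); print(env.state()['ee_pos'],env.state()['force'],env.state()['torque'])
```

```text
[ 489.25868536 -185.79328714  172.72677819] [-0.5024592  -0.28857663 -3.09300127] [-0.08332396  0.00873322 -0.01097323]
```

View pics/s2.png

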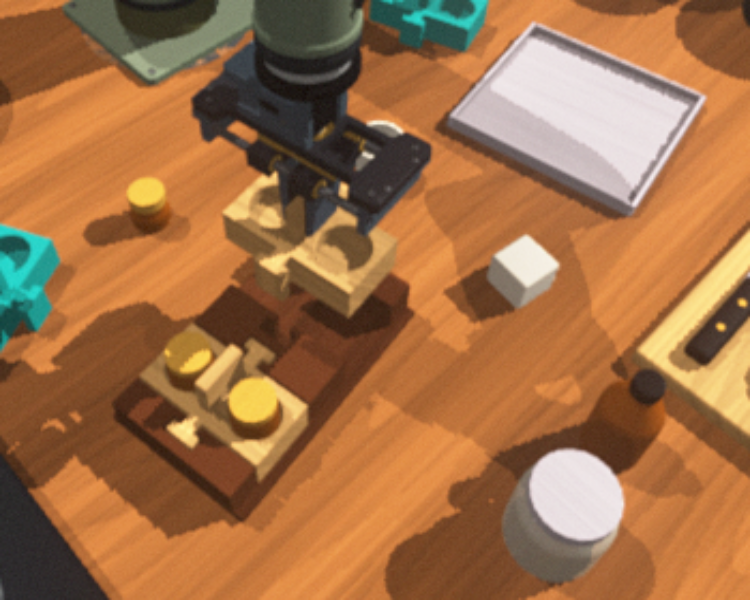

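The picture shows the empty caddy level in the gripper (crop (310,240)), clear above the rack. The full caddy is still seated (crop (220,390)). Next I'll carry it to the tray.

>>> send_rows:
  targets:
    - [[0, 0, 0.0014, 0.004, 0.06, 0, 1], [0, 0, 0.0014, 0.004, 0.12, 0, 1], [0, 0, 0.0014, 0.004, 0.18, 0, 1], [0, 0, 0.0014, 0.004, 0.18, 0, 1], [0, 0, 0.0014, 0.004, 0.18, 0, 1], [0, 0, 0.0014, 0.004, 0.18, 0, 1], [0, 0, 0.0014, 0.004, 0.18, 0, 1], [0, 0, 0.0014, 0.004, 0.18, 0, 1], [0, 0, 0.0014, 0.004, 0.18, 0, 1], [0, 0, 0.0014, 0.004, 0.18, 0, 1], [0, 0, 0.0014, 0.004, 0.18, 0, 1], [0, 0, 0, 0, 0.18, 0, 1]]

```text
time_s: 7.2
ee_pos: [496.4, 212.2, 170.6]
ee_rot: [-179.8, 0.0, 100.5]
force: [0.4, -0.3, -2.3]
gripper_width: 13.7
gripper_force: 35.0
```

>>> send_rows:
  targets:
    - [[0, 0, 0, 0, 0.12, 0, 1], [0, 0, 0, 0, 0.06, 0, 1], [0, 0, 0, 0, 0.025, 0, 1], [0, 0, 0, 0, 0, 0, 1], [0, 0, 0, 0, 0, 0, 1], [0, 0, 0, 0, 0, 0, 1]]

```text
time_s: 7.8
ee_pos: [497.8, 250.2, 172.0]
ee_rot: [-180.0, 0.0, 100.4]
force: [-0.3, -0.4, -2.3]
gripper_width: 14.1
gripper_force: 35.0
```

>>> send_rows:
  targets:
    - [[0, 0, 0, 0, 0, -0.08, 1], [0, 0, 0, 0, 0, -0.12, 1], [0, 0, 0, 0, 0, -0.12, 1], [0, 0, 0, 0, 0, -0.1, 1], [0, 0, 0, 0, 0, -0.06, 1], [0, 0, 0, 0, 0, -0.04, 1], [0, 0, 0, 0, 0, -0.015, 1], [0, 0, 0, 0, 0, 0, 1], [0, 0, 0, 0, 0, 0, 1]]

```text
time_s: 8.7
ee_pos: [498.5, 251.6, 65.8]
ee_rot: [179.9, -0.0, 100.4]
force: [-0.3, 0.7, -1.7]
gripper_width: 13.7
gripper_force: 35.0
```

Run:
```python
from h import *
a,d=optics.grab_frame('scene'); u,v=proj('scene',[498,251,30]).astype(int); print(u,v)
save(cv2.resize(a[max(v-80,0):v+80,max(u-100,0):u+100],(750,600)),'s3.png'); print(env.state()['ee_pos'],env.state()['force'])
```

```text
370 145
[498.43130515 251.6009667   65.82033619] [-0.27864564 -0.57408184 -2.94402496]
```

View pics/s3.png

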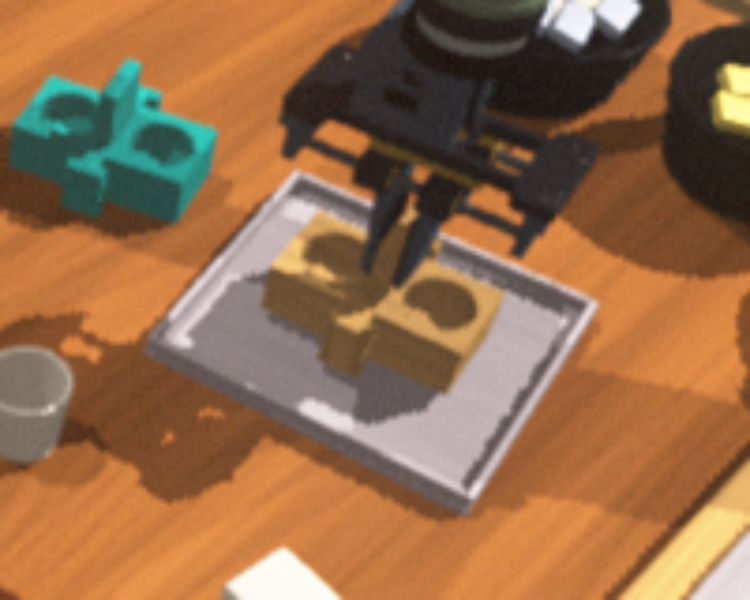

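The caddy (crop (380,300)) hangs level just above the tray floor, inside the rim on all sides. I'll lower it in about 1–2 mm steps until contact.

>>> send_rows:
  targets:
    - [[0, 0, 0, 0, 0, -0.01, 1], [0, 0, 0, 0, 0, -0.01, 1], [0, 0, 0, 0, 0, -0.01, 1], [0, 0, 0, 0, 0, -0.005, 1], [0, 0, 0, 0, 0, -0.005, 1], [0, 0, 0, 0, 0, 0, 1], [0, 0, 0, 0, 0, 0, 1]]

```text
time_s: 9.45
ee_pos: [497.9, 251.4, 57.0]
ee_rot: [180.0, -0.0, 100.4]
force: [0.6, 0.1, -1.9]
gripper_width: 13.9
gripper_force: 35.0
```

>>> send_rows:
  targets:
    - [[0, 0, 0, 0, 0, -0.005, 1], [0, 0, 0, 0, 0, 0, 1], [0, 0, 0, 0, 0, 0, 1]]

```text
time_s: 9.75
ee_pos: [497.9, 251.3, 56.0]
ee_rot: [180.0, -0.0, 100.4]
force: [0.6, 0.2, -2.8]
gripper_width: 14.0
gripper_force: 35.0
```

>>> send_rows:
  targets:
    - [[0, 0, 0, 0, 0, -0.005, 1], [0, 0, 0, 0, 0, 0, 1], [0, 0, 0, 0, 0, 0, 1]]

```text
time_s: 10.05
ee_pos: [497.9, 251.4, 56.0]
ee_rot: [180.0, -0.0, 100.4]
force: [-1.9, -0.9, 5.4]
gripper_width: 13.6
gripper_force: 35.0
```

The force turned upward by about 8 N, so the caddy is on the floor. I'll release and retreat.

>>> send_rows:
  targets:
    - [[0, 0, 0, 0, 0, 0, -1], [0, 0, 0, 0, 0, 0, -1], [0, 0, 0, 0, 0, 0, -1], [0, 0, 0, 0, 0, 0, -1], [0, 0, 0, 0, 0, 0, -1], [0, 0, 0, 0, 0, 0, -1], [0, 0, 0, 0, 0, 0, -1]]

```text
time_s: 10.75
ee_pos: [497.8, 251.3, 54.9]
ee_rot: [-180.0, 0.0, 100.4]
force: [0.2, 0.1, 0.4]
gripper_width: 67.0
gripper_force: 0.0
```

>>> send_rows:
  targets:
    - [[0, 0, 0, 0, 0, 0.02, -1], [0, 0, 0, 0, 0, 0.06, -1], [0, 0, 0, 0, 0, 0.12, -1], [0, 0, 0, 0, 0, 0.2, -1], [0, 0, 0, 0, 0, 0.2, -1], [0, 0, 0, -0.1, 0.1, 0.2, -1], [0, 0, 0, -0.2, 0.15, 0, -1], [0, 0, 0, -0.2, 0.15, 0, -1], [0, 0, 0, -0.2, 0.15, 0, -1], [0, 0, 0, -0.2, 0.15, 0, -1], [0, 0, 0, 0, 0, 0, -1], [0, 0, 0, 0, 0, 0, -1]]

```text
time_s: 11.95
ee_pos: [317.3, 391.9, 216.0]
ee_rot: [179.9, -0.0, 100.6]
force: [0.0, -1.2, 0.3]
gripper_width: 91.2
gripper_force: 0.0
```

Run:
```python
from h import *
a,d=optics.grab_frame('top');W=cloud('top',d); s,_=optics.grab_frame('scene')
save(np.hstack([cv2.resize(a,(400,300)),cv2.resize(s,(400,300))]),'end.png')
x,y,z=W[...,0],W[...,1],W[...,2]
reg=(x>380)&(x<620)&(y>140)&(y<370)
for lo,hi in((30,60),(80,110)):
    m=reg&(z>lo)&(z<hi);p=W[m];r=cv2.minAreaRect(p[:,:2].astype(np.float32));c=np.linalg.lstsq(np.c_[p[:,:2]-r[0],np.ones(len(p))],p[:,2],rcond=None)[0]
    print(np.round(r[0],1),np.round(r[1],1),r[2],np.median(p[:,2]),'slopes',c)
print(env.state()['ee_pos'],env.state()['force'],env.state()['time_s'])
```

```text
[496.6 250. ] [140.6 115.4] 10.316476821899414 46.252472062680766 slopes [-5.71674737e-03  1.11463813e-02  4.47441251e+01]
[496.5 249.4] [14.5 50.2] 10.643630027770996 92.0093050042567 slopes [2.77053734e-01 7.77715976e-02 9.13920765e+01]
[318.61510899 390.92108232 215.54130445] [0.52354752 0.33512361 0.16980416] 12.05
```

View pics/end.png

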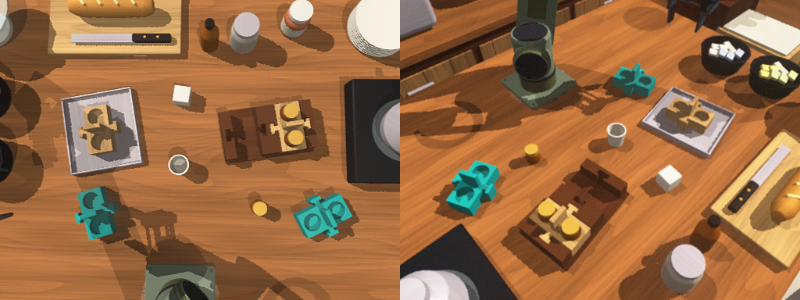

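The picture shows the empty caddy standing flat in the tray (top view (98,130), block top at 46 mm = 6 + 40). The full caddy is still in the rack at (290,125), nothing else has moved, and the arm is clear.

```bash
python3 -c "
from workcell import env
print(env.job_done())"
```

```text
the job is handed in; nothing more can be done
None
```

The empty caddy stands upright and flat in the steel tray, the full caddy is still seated in the rack, and I handed the job in at about 12 s of the 43 s allowed.

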